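Fetch the machine from the covered instrument pan

TASK

Lift the loose clear cover off the instrument pan and lay it flat on the rubber mat. Then fetch the one machine with the narrow stepped nose out of the pan - it lies tight against a side wall, so first draw it away from the wall, pressing on it only lightly - and set it down without dropping it, lying flat on its base and lengthwise in the empty work tray. Leave the other parts in the pan, and do not disturb the things at the back of the table.

Things in the scene. Friction and masses are not known exactly. Their poses are not given: they have to be found in the camera images.
- pan: Fixed open metal instrument pan, 250 (x) x 180 (y) x 36 mm high outside, walls and floor 5 mm thick (inside 240 x 170), on a low block that lifts it 4 to 24 mm off the table. Origin at the centre of its underside; x along its length.
- cover: Loose clear plastic plate 256 (x) x 186 (y) x 5 mm lying on the pan's rim, 0.28 kg, with a black grip block in its middle: 60 (x) x 14 (y) mm, standing 28 mm above the plate. Origin at the centre of the underside of the plate; z up.
- mat: Fixed thin black rubber mat 270 (x) x 200 (y) x 3 mm on the table, the place for the cover. Origin at the centre of its underside.
- machine: The part to fetch: black tattoo machine, 0.25 kg. Flat-sided body 100 (x) x 44 (y) x 22 mm high; a narrower stepped nose (32, then 24 mm wide, 16 mm high) sticks out 40 mm from its +x end. Lies on the pan floor along either long wall, about 1 mm off it: no finger fits between, and the wall is 9 mm higher than the machine. Origin: centre of the underside of the 100 mm body; z up.
- machine_mid (a point): Middle of the machine's whole 140 mm length, 20 mm from machine's origin along +x, 11 mm above its base.
- tray: Fixed empty shallow metal work tray 210 (x) x 120 (y) x 16 mm high, walls and floor 4 mm thick (floor 4 mm above the table). Origin at the centre of its underside; x along its length.
- pack: Plain black battery pack 100 x 44 x 22 mm, like the machine's body but without a nose, lying against the pan's other long wall. Origin at the centre of its underside. Stays in the pan.
- clamp_bar: Steel bar 16 x 90 x 18 mm with two studs (25 mm high), lying across the +x end of the pan. Origin at the centre of its underside. Stays in the pan.
- spool0: Small waisted steel spool, 24 mm across, 28 mm high, standing at the -x end of the pan. Origin at the centre of its underside. Stays in the pan.
- spool1: A second spool like spool0, same end of the pan. Stays in the pan.
- wash_bottle: White wash bottle 72 mm across with a bent spout, 230 mm high, standing in a shallow tray at the back of the table. Origin at the centre of its underside. Leave alone.
- jar: Amber jar 60 mm across, 80 mm high, at the back. Origin at the centre of its underside. Leave alone.
- tape: Roll of tape 90 mm across, 25 mm high, lying at the back. Origin at the centre of its underside. Leave alone.
- cup: Steel cup 70 mm across, 80 mm high, at the back. Origin at the centre of its underside. Leave alone.
Things that resemble listed ones, but are neither listed nor needed, are in the scene too. What is shaped like the tray but blue or purple is not meant.

How it is judged:
By the outcome, as a careful person would: the job done as asked, in the order asked, and still so for the second after the job is handed in, with the robot touching nothing.
It also fails if it takes over 72 s, if anything falls off the work surface, if the arm or the gripper's body presses on something with over 40 N, if the wrist force passes 120 N, or if a joint passes its speed limit or range.

ROBOT

A 6-joint arm with a two-finger parallel gripper is mounted at the origin on the work surface. World frame = base frame: x ahead of the robot, y to its left, z up, the work surface at z = 0. Lengths are in m, angles in rad, forces in N, time in s.
With the tool pointing down it reaches from about 0.35 to 0.975 m from the base axis. Payload 4.9 kg.
Tool frame: the origin (TCP) lies midway between the tips of the shut fingers; the grasp point (between the pads) lies 19 mm behind it; z points along the fingers, y is the line along which they close (so a half turn about z gives the same grasp; the last joint's range is limited). The gripper opens to 85 mm and grips with 20 to 120 N. Pads are 22 mm wide; open, the fingers measure 114 mm over their backs; the gripper's body (76 mm by 85 mm) begins 54 mm behind the grasp point. The pads swing forward as they close: fully open they stand 13 mm farther back than shut.
Start: joints at [-1.35, 0.053, 1.613, -0, 1.476, -0.119], TCP at [0.208, -0.589, 0.231] pointing down, gripper open.
Joint ranges: [-3.01, 3.01], [-1.01, 2.22], [0.06, 2.58], [-1.02, 4.17], [0.09, 2.62], [-3.14, 3.14]. Speed limits (rad/s): [2.57, 2.57, 3.14, 3.14, 3.14, 3.14].

INTERFACE

Orientations are given as a unit quaternion [w, x, y, z].
In Python, from plant import state, grab_frame, job_done, cut_out, place_of gives the robot as it stands.
- The arm moves only by the tool jog_arm, never from a script. Its argument "motion" is text: rows parted by semicolons, each of 7 numbers parted by spaces: the opening in per cent of the stroke, from 0 (shut) to 100 (fully open), then the shift along the tool's x, y, z as a fraction of full scale, then the turn, a rotation vector about the tool's x, y, z as a fraction of full scale. A call has exactly 5 rows; each row is the pose to reach, as a shift and turn from the pose commanded when the call began, along the tool's axes at that moment; what a row does not reach only later rows make up. Full scale, the value 1, is 50 cm for a shift and 1.5 rad for a turn. A row lasts 1/8 s, in which the tool goes at most 62.5 mm and 10.7 degrees, less where a joint would pass 70% of its speed; a pose out of reach is approached as far as the arm can. A call with a number of a shift or a turn outside -1 to 1 is refused whole. A call with a gripper value outside its range is refused whole. The fingers move at their own pace and stop on an object; the grip force is fixed at half the most. Time passes only in rows, so rows that repeat a pose let the fingers close, or fill a call up. It gives the time, the measured TCP pose, the force, the opening and the grip force at its end, in the units of the state.
- state(): the state, without advancing time (a new reading comes with each control period).
- grab_frame(name): name is "side" or "top"; returns a dict with "color" (480x640x3 uint8, red, green, blue), "range_z" (480x640 float32, m along the optical axis (not along the pixel's ray), 0 where there is no reading), "intrinsics" (3x3 intrinsics, pixels), "k1" (the pictures are not rectified: a ray, as slopes to the right and down, at radius r is drawn at 1 + k1 r^2 times it, then the intrinsics apply), "world_from_camera" (4x4, takes a point from camera to world coordinates). Camera axes: x right, y up, looking along -z (the intrinsics and any distortion apply to the point x, -y, -z); pixel columns grow to the right and rows downward; lengths in m; the calibration is good to about 2 mm. A picture is of the moment at which its call begins.
- job_done(): hands the job in; it is judged then, once.
Trained networks look in the newest picture that a camera, given by its name, has taken for a name from the list of things; names that differ only in an ending like _2 or _b are one class to them, and where a whole thing is asked for, a point or a joint stands for the part that bears it (a point fixed in the world has none). Each returns a list of dicts, best first, with "p" (0 to 1); they miss things now and then, are a little off and sometimes report something else, mostly with a low value. They report only what shows in the picture. A call takes as long as a camera call. They do not tell look-alikes from the thing itself.
- cut_out(camera, thing): "pixels" (480x640 bool, what is visible of it).
- place_of(camera, thing): "at" ([x, y, z] in m, in world coordinates, good to about 4 mm: a listed point, or the origin of a listed thing).
The state is a dict: "time": time; "joint_pos": joint angles; "joint_vel": joint speeds; "joint_efforts": joint torques, N m; "tool_pos": TCP position; "tool_rot": TCP orientation; "contact_force": force on the tool from outside, world axes, zero at the start; "ft_torque": the same for the moment, N m; "gripper_width": opening from 0.0 (shut) to 1.0 (fully open); "grasp_force": force on a finger pad.
Only numpy, scipy, OpenCV 4.12 (cv2) and the standard library are available. Lean on these libraries where they do the work, as an engineer would, in place of code of your own. Each camera call takes 0.05 s, during which the arm holds its last target. There are 200 camera calls.

## Working session

There is one attempt and no reset: what is moved stays moved. The work goes in short steps, Python scripts to look and compute and a tool call to move; the robot and the scene stay as the last step left them, time stands still between calls to the robot, and variables do not carry over. Pictures are saved under pics/ and viewed, at most 10 in all, crops included, and the job is handed in when it is done.

Besides the shell and the picture viewer there is one more tool, called after "Request:" as name(argument=value, ...) on one line, values as JSON. jog_arm: Moves the arm, as the interface text tells. Shift numbers are shares of 50 cm and turn numbers shares of 1.5 rad, none past 1 either way. Its arguments: {"type":"object","properties":{"motion":{"type":"string"}},"required":["motion"]}

```bash
mkdir -p pics; ls
cat > h.py <<'E'
import numpy as np, cv2
from plant import *
def world(f,u,v,z=None,d=None):
    """pixels -> world; on plane z, or at depth d"""
    K=f["intrinsics"];T=f["world_from_camera"];k=f["k1"]
    uv=np.array(np.stack([u,v],-1),float).reshape(-1,1,2)
    s=cv2.undistortPoints(uv,K,np.array([k,0,0,0,0.]))[:,0]
    r=np.c_[s[:,0],-s[:,1],-np.ones(len(s))]
    if d is not None: return (r*np.ravel(d)[:,None])@T[:3,:3].T+T[:3,3]
    w=r@T[:3,:3].T; t=(z-T[2,3])/w[:,2]
    return T[:3,3]+w*t[:,None]
def save(f,name): cv2.imwrite(name,f["color"][:,:,::-1])
E
python3 - <<'E'
from h import *
s=state(); print(s["time"],s["tool_pos"],s["tool_rot"],s["gripper_width"])
T=grab_frame("top");S=grab_frame("side")
im=np.zeros((960,640,3),np.uint8)
save(T,"pics/top0.png");save(S,"pics/side0.png")
print(T["k1"],T["world_from_camera"].round(3).tolist(),S["world_from_camera"].round(3).tolist())
for n in "pan cover mat machine machine_mid tray pack clamp_bar spool0 wash_bottle jar tape cup".split():
    for c in("top","side"):
        print(n,c,[(round(o["p"],2),np.round(o["at"],3).tolist()) for o in place_of(c,n)[:3]])
E
```

```text
pics
0.0 [ 0.20817024 -0.58864419  0.23005284] [-1.04270860e-03  9.85599234e-01  1.69094821e-01 -5.81187369e-05] 0.9978259648826111
0.042788296511823726 [[0.001, 0.994, -0.11, 0.344], [-1.0, 0.001, -0.002, 0.094], [-0.002, 0.11, 0.994, 1.532], [0.0, 0.0, 0.0, 1.0]] [[-0.92, 0.214, -0.328, 0.125], [-0.391, -0.543, 0.743, 0.907], [-0.019, 0.812, 0.583, 0.702], [0.0, 0.0, 0.0, 1.0]]
pan top []
pan side [(0.63, [0.523, 0.005, 0.019]), (0.34, [0.7, 0.382, 0.0])]
cover top [(0.92, [0.523, 0.004, 0.056])]
cover side [(0.64, [0.519, 0.006, 0.054])]
mat top [(0.61, [0.474, -0.367, -0.005])]
mat side [(0.62, [0.475, -0.366, -0.001])]
machine top [(0.42, [0.792, 0.002, 0.004])]
machine side []
machine_mid top []
machine_mid side []
tray top [(0.81, [0.187, 0.294, -0.002]), (0.71, [0.378, 0.595, -0.001]), (0.58, [0.45, 0.347, -0.0])]
tray side [(0.8, [0.456, 0.344, -0.004]), (0.76, [0.184, 0.292, 0.003]), (0.73, [0.378, 0.596, 0.005])]
pack top []
pack side []
clamp_bar top []
clamp_bar side []
spool0 top []
spool0 side []
wash_bottle top [(0.83, [0.793, -0.002, 0.003]), (0.23, [0.697, 0.383, -0.002])]
wash_bottle side [(0.98, [0.795, -0.003, 0.001])]
jar top [(0.74, [0.789, -0.165, 0.004])]
jar side [(0.94, [0.791, -0.162, -0.002])]
tape top [(0.73, [0.718, -0.325, -0.005])]
tape side [(0.71, [0.72, -0.321, 0.003]), (0.34, [0.702, 0.382, 0.002])]
cup top [(0.56, [0.697, 0.383, 0.0])]
cup side [(0.9, [0.702, 0.382, 0.005])]
```

View pics/top0.png

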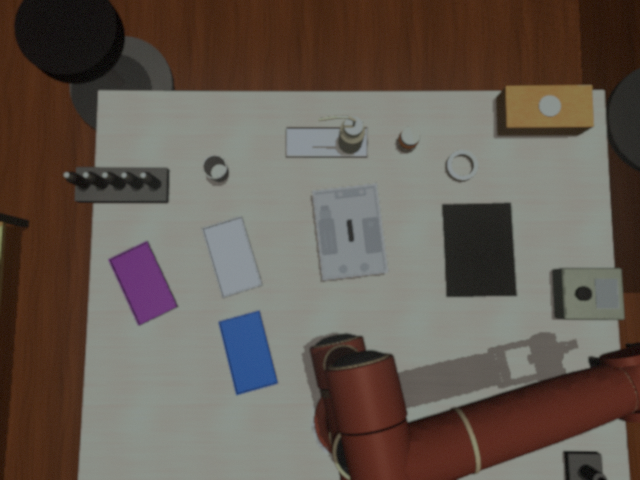

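```bash
cat >> h.py <<'E'
def rect(f,m,z):
    """centre, sizes, yaw of long side of the mask's outline on plane z"""
    m=max(cv2.findContours(m.astype(np.uint8),0,1)[0],key=cv2.contourArea)[:,0]
    w=world(f,m[:,0],m[:,1],z)[:,:2]
    c,(a,b),t=cv2.minAreaRect((w*1000).astype(np.float32))
    if a<b: a,b,t=b,a,t+90
    return np.round(c,1),round(a),round(b),round((t+90)%180-90,1)
def surf(f,m):
    v,u=np.nonzero(m&(f["range_z"]>0)); return world(f,u,v,d=f["range_z"][v,u])
E
python3 - <<'E'
from h import *
T=grab_frame("top")
for n,z in(("cover",.06),("mat",.003),("tray",.016)):
    for o in cut_out("top",n)[:4]: 
        m=o["pixels"];p=surf(T,m); print(n,round(o["p"],2),rect(T,m,z),T["color"][m].mean(0).round(), np.percentile(p[:,2],[5,25,50,75,95]).round(3))
m=cut_out("top","cover")[0]["pixels"]; p=surf(T,m)
# points standing over the plate: grip
q=p[p[:,2]>np.median(p[:,2])+.015]; print(len(q)); 
if len(q): print(q.mean(0), cv2.minAreaRect((q[:,:2]*1000).astype(np.float32)),np.percentile(q[:,2],[10,50,90]))
E
```

```text
cover 0.76 (array([521.2,   9.6]), 258, 189, 6.4) [122. 127. 129.] [0.052 0.055 0.057 0.06  0.063]
mat 0.68 (array([ 474.9, -367. ]), 271, 200, 1.2) [38. 37. 34.] [-0.004 -0.001  0.001  0.004  0.007]
tray 0.92 (array([378.6, 592. ]), 215, 128, 25.8) [103.  59. 113.] [-0.002  0.001  0.004  0.007  0.015]
tray 0.82 (array([184.6, 293.9]), 213, 124, 15.1) [ 51.  84. 138.] [-0.002  0.001  0.004  0.007  0.015]
tray 0.69 (array([453.7, 343.3]), 211, 122, 17.5) [136. 143. 147.] [-0.002  0.001  0.004  0.007  0.015]
115
[0.52114783 0.0087618  0.08456008] ((521.869384765625, 8.479748725891113), (59.94642639160156, 14.352694511413574), 6.523688316345215) [0.07911961 0.08451092 0.08889317]
```

```bash
cat >> h.py <<'E'
from scipy.spatial.transform import Rotation as R
def go(*targets):
    """print shift/turn fractions from now to (x,y,z,tool-x yaw deg), tool down"""
    s=state(); p=np.array(s["tool_pos"]); q=s["tool_rot"]
    R0=R.from_quat([*q[1:],q[0]]); x=R0.as_matrix()[:,0]
    print("t",round(s["time"],2),"tcp",p.round(4),"yaw",round(np.degrees(np.arctan2(x[1],x[0])),1),"w",round(s["gripper_width"],3),"F",np.round(s["contact_force"],1),"grip",np.round(s["grasp_force"],1),"q",np.round(s["joint_pos"],2))
    for *t,y in targets:
        c,n=np.cos(np.radians(y)),np.sin(np.radians(y))
        Rt=R.from_matrix([[c,n,0],[n,-c,0],[0,0,-1]])
        rel=R0.inv()*Rt
        d=R0.inv().apply(np.array(t)-p)
        print((d/.5).round(4),(rel.as_rotvec()/1.5).round(4))
E
python3 -c "
from h import *
go((.37,-.28,.23,12),(.5215,.0087,.16,6.5))"
```

```text
t 1.65 tcp [ 0.2083 -0.5892  0.2313] yaw 19.5 w 1.001 F [-0.   1.   0.4] grip 0.0 q [-1.35  0.05  1.61  0.    1.48 -0.12]
[ 0.511  -0.4754  0.0026] [-0.     -0.      0.0869]
[ 0.9891 -0.9187  0.1427] [-0.     -0.      0.1509]
```

Request:
jog_arm(motion="60 0.989 -0.919 0.1 0 0 0.151;60 0.989 -0.919 0.1 0 0 0.151;60 0.989 -0.919 0.1 0 0 0.151;60 0.989 -0.919 0.1 0 0 0.151;60 0.989 -0.919 0.1 0 0 0.151")

```text
time: 2.28
tool_pos: [0.3535, -0.3114, 0.2084]
tool_rot: [0.0, 0.998, 0.056, 0.0]
contact_force: [1.0, 0.4, 0.7]
gripper_width: 0.6
grasp_force: 0.0
```

```bash
python3 -c "
from h import *
go((.5215,.0087,.16,6.5))"
```

```text
t 2.27 tcp [ 0.3535 -0.3114  0.2084] yaw 6.5 w 0.6 F [1.  0.4 0.7] grip 0.0 q [-0.88 -0.32  1.99  0.    1.47  0.58]
[ 0.4059 -0.5985  0.0966] [ 0.0005 -0.0005 -0.0005]
```

Request:
jog_arm(motion="60 0.406 -0.6 0.08 0 0 0;60 0.406 -0.6 0.08 0 0 0;60 0.406 -0.6 0.08 0 0 0;60 0.406 -0.6 0.08 0 0 0;60 0.406 -0.6 0.08 0 0 0")

```text
time: 2.9
tool_pos: [0.4976, -0.0359, 0.1742]
tool_rot: [0.0, 0.998, 0.057, 0.001]
contact_force: [1.3, -0.7, 0.4]
gripper_width: 0.599
grasp_force: 0.0
```

```bash
python3 -c "
from h import *
go((.5215,.0087,.12,6.5),(.5215,.0087,.061,6.5))"
```

```text
t 2.9 tcp [ 0.4976 -0.0359  0.1742] yaw 6.5 w 0.599 F [ 1.3 -0.7  0.4] grip 0.0 q [-0.22 -0.21  1.96 -0.    1.39  1.24]
[ 0.0575 -0.0832  0.1084] [ 0.0004 -0.0009  0.    ]
[ 0.0574 -0.0833  0.2264] [ 0.0004 -0.0009  0.    ]
```

Request:
jog_arm(motion="60 0.057 -0.083 0.05 0 0 0;60 0.057 -0.083 0.11 0 0 0;60 0.057 -0.083 0.16 0 0 0;60 0.057 -0.083 0.2 0 0 0;60 0.057 -0.083 0.2 0 0 0")

```text
time: 3.52
tool_pos: [0.5188, 0.0069, 0.0721]
tool_rot: [-0.0, 0.998, 0.057, -0.002]
contact_force: [0.3, 0.7, -0.1]
gripper_width: 0.599
grasp_force: 0.0
```

```bash
python3 -c "
from h import *
go((.5215,.0087,.061,6.5))
S=grab_frame('side'); save(S,'pics/s1.png')
T=grab_frame('top');c=T['color'][160:310,270:430,::-1];cv2.imwrite('pics/t1.png',np.hstack([cv2.resize(c,None,fx=2.5,fy=2.5),cv2.resize(S['color'][150:375,200:400,::-1],(400,375))]))"
```

```text
t 3.52 tcp [0.5188 0.0069 0.0721] yaw 6.5 w 0.599 F [ 0.3  0.7 -0.1] grip 0.0 q [-0.13 -0.04  1.99  0.    1.2   1.33]
[ 0.0058 -0.003   0.0222] [-0.0007  0.0026 -0.    ]
```

View pics/s1.png

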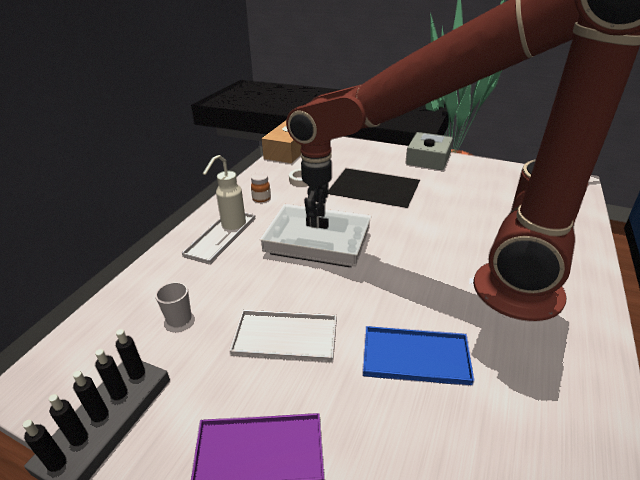

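The gripper straddles the grip block at (316,220); the metal work tray is at (285,335), with blue at (417,355) and purple at (260,450) as decoys. I'm lowering and closing.

Request:
jog_arm(motion="60 0.006 -0.003 0.022 0 0 0;60 0.006 -0.003 0.022 0 0 0;0 0.006 -0.003 0.022 0 0 0;0 0.006 -0.003 0.022 0 0 0;0 0.006 -0.003 0.022 0 0 0")

```text
time: 4.25
tool_pos: [0.5236, 0.0084, 0.0635]
tool_rot: [0.0, 0.998, 0.057, 0.0]
contact_force: [0.0, 0.3, 1.3]
gripper_width: 0.15
grasp_force: 61.5
```

```bash
python3 -c "
from h import *
go((.5215,.0087,.18,6.5))"
```

```text
t 4.25 tcp [0.5236 0.0084 0.0635] yaw 6.5 w 0.15 F [0.  0.3 1.3] grip 61.5 q [-0.13 -0.02  1.98  0.    1.18  1.33]
[-0.0038 -0.0011 -0.233 ] [ 0.0002 -0.0007 -0.0001]
```

Request:
jog_arm(motion="0 0 0 -0.03 0 0 0;0 0 0 -0.08 0 0 0;0 0 0 -0.13 0 0 0;0 0 0 -0.18 0 0 0;0 0 0 -0.2 0 0 0")

```text
time: 4.88
tool_pos: [0.5238, 0.0084, 0.165]
tool_rot: [0.0, 0.998, 0.057, 0.001]
contact_force: [0.5, 0.2, -3.2]
gripper_width: 0.15
grasp_force: 60.8
```

```bash
python3 -c "
from h import *
go((.475,-.367,.15,1.2))"
```

```text
t 4.88 tcp [0.5238 0.0084 0.165 ] yaw 6.5 w 0.15 F [ 0.5  0.2 -3.2] grip 60.8 q [-0.13 -0.14  1.91  0.    1.37  1.33]
[-0.182   0.7349  0.0299] [ 0.0003 -0.0018  0.0616]
```

Request:
jog_arm(motion="0 -0.01 0.06 0 0 0 0.01;0 -0.04 0.16 0 0 0 0.02;0 -0.06 0.26 0 0 0 0.03;0 -0.09 0.36 0 0 0 0.04;0 -0.11 0.44 0 0 0 0.05")

```text
time: 5.5
tool_pos: [0.4922, -0.2179, 0.1621]
tool_rot: [-0.0, 1.0, 0.018, -0.001]
contact_force: [0.4, 0.6, -3.9]
gripper_width: 0.152
grasp_force: 60.8
```

```bash
python3 -c "
from h import *
go((.475,-.367,.15,1.2))"
```

```text
t 5.5 tcp [ 0.4922 -0.2179  0.1621] yaw 2.1 w 0.152 F [ 0.4  0.6 -3.9] grip 60.8 q [-0.55 -0.1   1.88 -0.    1.36  0.98]
[-0.0454  0.2968  0.024 ] [-0.0005  0.0009  0.0106]
```

Request:
jog_arm(motion="0 -0.015 0.1 0 0 0 0.005;0 -0.03 0.19 0 0 0 0.01;0 -0.04 0.26 0 0 0 0.01;0 -0.045 0.297 0.02 0 0 0.01;0 -0.045 0.297 0.024 0 0 0.01")

```text
time: 6.12
tool_pos: [0.4756, -0.3653, 0.1487]
tool_rot: [-0.001, 1.0, 0.011, -0.001]
contact_force: [0.3, 0.6, -2.4]
gripper_width: 0.149
grasp_force: 60.7
```

```bash
python3 -c "
from h import *
T=grab_frame('top')
for z,n in((.14,'cover'),(.003,'mat')):
    for o in cut_out('top',n)[:2]: print(n,round(o['p'],2),rect(T,o['pixels'],z),np.percentile(surf(T,o['pixels'])[:,2],[10,50,90]).round(3))
cv2.imwrite('pics/t2.png',cv2.resize(np.ascontiguousarray(T['color'][160:320,290:530,::-1]),None,fx=3.3,fy=3.3,interpolation=2))
go((.475,-.367,.05,1.2))"
```

```text
cover 0.75 (array([ 527.6, -311.2]), 283, 146, -37.1) [0.138 0.142 0.146]
mat 0.9 (array([ 473.9, -287.6]), 266, 41, 1.2) [-0.003  0.002  0.006]
mat 0.47 (array([ 721.5, -323.1]), 92, 87, -38.8) [0.01  0.022 0.027]
t 6.28 tcp [ 0.4765 -0.3641  0.15  ] yaw 1.4 w 0.148 F [-0.5 -0.8 -2.8] grip 60.7 q [-0.78  0.06  1.75  0.    1.34  0.77]
[-0.003   0.006   0.1999] [-0.0012  0.0007  0.0023]
```

View pics/t2.png

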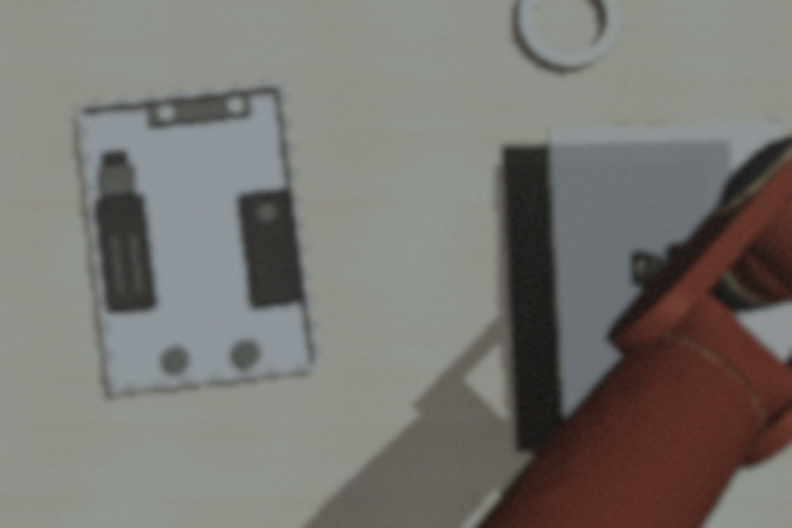

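The pan is open. The part with the narrow stepped nose lies at crop (120,235), against the +y wall. The plain pack is at (270,250), the clamp bar at (198,108), and the spools at (175,360) and (245,353). The cover hangs over the mat.

```bash
python3 -c "
from h import *
T=grab_frame('top')
m=cut_out('top','cover')[0]['pixels'];v,u=np.nonzero(m)
s=slice(None)
L=[(r,u[v==r].min()) for r in range(205,280,8) if (v==r).any()]
w=world(T,[a[1] for a in L],[a[0] for a in L],.142); print(w[:,:2].round(4).tolist())
C=[(v[u==c].min(),c) for c in range(462,506,6)]
w=world(T,[a[1] for a in C],[a[0] for a in C],.142); print(w[:,:2].round(4).tolist())
go((.475,-.367,.017,1.2))"
```

```text
[[0.5799, -0.2686], [0.5585, -0.2706], [0.5372, -0.2701], [0.516, -0.2721], [0.4949, -0.2715], [0.4738, -0.2709], [0.4528, -0.2729], [0.4319, -0.2723], [0.411, -0.2743], [0.3902, -0.2737]]
[[0.5986, -0.2848], [0.5986, -0.3006], [0.6013, -0.3164], [0.6013, -0.3321], [0.6012, -0.3478], [0.6012, -0.3636], [0.6012, -0.3792], [0.6012, -0.3949]]
t 6.38 tcp [ 0.4769 -0.3645  0.1509] yaw 1.4 w 0.147 F [ 0.1 -0.6 -3.4] grip 60.7 q [-0.78  0.06  1.75  0.    1.34  0.77]
[-0.0039  0.005   0.2677] [-0.0003  0.      0.0025]
```

Request:
jog_arm(motion="0 0.001 0.006 0.06 0 0 0.0025;0 0.001 0.006 0.13 0 0 0.0025;0 0.001 0.006 0.2 0 0 0.0025;0 0.001 0.006 0.24 0 0 0.0025;0 0.001 0.006 0.258 0 0 0.0025")

```text
time: 7.0
tool_pos: [0.4771, -0.3679, 0.0211]
tool_rot: [-0.0, 1.0, 0.01, -0.0]
contact_force: [-0.1, -0.3, -3.6]
gripper_width: 0.143
grasp_force: 60.6
```

Request:
jog_arm(motion="0 0 0 0.006 0 0 0;0 0 0 0.01 0 0 0;0 0 0 0.012 0 0 0;0 0 0 0.014 0 0 0;0 0 0 0.014 0 0 0")

```text
time: 7.62
tool_pos: [0.4772, -0.3687, 0.0151]
tool_rot: [0.0, 1.0, 0.01, 0.0]
contact_force: [-0.3, 1.0, -3.4]
gripper_width: 0.15
grasp_force: 60.6
```

Request:
jog_arm(motion="0 0 -0.003 0.002 0 0 0;0 0 -0.003 0.003 0 0 0;0 0 -0.003 0.004 0 0 0;0 0 -0.003 0.005 0 0 0;0 0 -0.003 0.005 0 0 0")

```text
time: 8.25
tool_pos: [0.4773, -0.3672, 0.013]
tool_rot: [-0.0, 1.0, 0.01, 0.0]
contact_force: [-1.7, 2.0, 2.7]
gripper_width: 0.15
grasp_force: 61.6
```

Contact. Releasing and rising.

Request:
jog_arm(motion="50 0 0 0 0 0 0;50 0 0 0 0 0 0;60 0 0 0 0 0 0;60 0 0 -0.08 0 0 0;60 0 0 -0.2 0 0 0")

```text
time: 8.88
tool_pos: [0.4757, -0.3658, 0.1108]
tool_rot: [-0.002, 1.0, 0.01, -0.002]
contact_force: [1.1, -0.7, -0.3]
gripper_width: 0.604
grasp_force: 0.0
```

```bash
cat > m.py <<'E'
from h import *
T=grab_frame('top')
for n,z in(('machine',.043),('pack',.043),('tray',.016),('clamp_bar',.039),('spool0',.049),('cover',.008)):
    for o in cut_out('top',n)[:3]:
        p=surf(T,o['pixels']); print(n,round(o['p'],2),rect(T,o['pixels'],z),np.percentile(p[:,2],[10,50,90]).round(3))
    print('  place',[(c,round(o['p'],2),np.round(o['at'],3).tolist()) for c in('top','side') for o in place_of(c,n)[:2]])
print([(c,round(o['p'],2),np.round(o['at'],3).tolist()) for c in('top','side') for n in('pan','machine_mid') for o in place_of(c,n)[:2]])
cv2.imwrite('pics/t3.png',cv2.resize(np.ascontiguousarray(T['color'][170:300,290:420,::-1]),None,fx=4.6,fy=4.6,interpolation=2))
# floor height and wall lines
go((.5215,.0087,.2,6.5))
E
python3 m.py
```

```text
machine 0.74 (array([527.4,  70.5]), 140, 44, 5.0) [0.038 0.042 0.047]
machine 0.4 (array([ 475.4, -353.3]), 244, 178, 1.0) [0.002 0.007 0.011]
  place [('top', 0.91, [0.506, 0.072, 0.022]), ('top', 0.2, [0.52, 0.008, 0.016])]
pack 0.76 (array([512.6, -53.6]), 100, 45, 5.2) [0.039 0.043 0.048]
  place [('top', 0.61, [0.511, -0.059, 0.024])]
tray 0.8 (array([454.8, 343.7]), 212, 121, 17.7) [-0.001  0.004  0.011]
tray 0.76 (array([379.4, 593.2]), 215, 125, 25.5) [-0.001  0.004  0.012]
tray 0.69 (array([184.7, 293.3]), 213, 123, 14.5) [-0.001  0.004  0.011]
  place [('top', 0.96, [0.378, 0.593, 0.002]), ('top', 0.67, [0.184, 0.293, -0.0]), ('side', 0.95, [0.184, 0.29, 0.003]), ('side', 0.77, [0.453, 0.345, -0.004])]
clamp_bar 0.66 (array([631. ,   4.7]), 87, 19, -83.5) [0.032 0.04  0.047]
  place [('top', 0.57, [0.634, 0.002, 0.023]), ('side', 0.58, [0.788, -0.163, -0.004])]
spool0 0.41 (array([423.3, -32.5]), 22, 17, -89.9) [0.045 0.05  0.053]
  place [('top', 0.55, [0.416, 0.026, 0.021]), ('top', 0.46, [0.418, -0.039, 0.025])]
cover 0.93 (array([ 477.9, -363.6]), 255, 182, 0.9) [0.002 0.007 0.011]
  place [('top', 0.79, [0.479, -0.369, 0.003]), ('side', 0.61, [0.516, 0.004, 0.056])]
[('top', 0.71, [0.525, 0.007, 0.016]), ('top', 0.72, [0.528, 0.071, 0.032]), ('side', 0.68, [0.526, 0.007, 0.021]), ('side', 0.22, [0.52, 0.005, 0.055])]
t 10.03 tcp [ 0.4771 -0.3671  0.1125] yaw 1.1 w 0.598 F [ 0.5 -0.6 -0.3] grip 0.0 q [-0.78  0.1   1.77 -0.    1.27  0.77]
[ 0.1034 -0.7498 -0.1751] [ 0.     -0.     -0.0626]
```

View pics/t3.png

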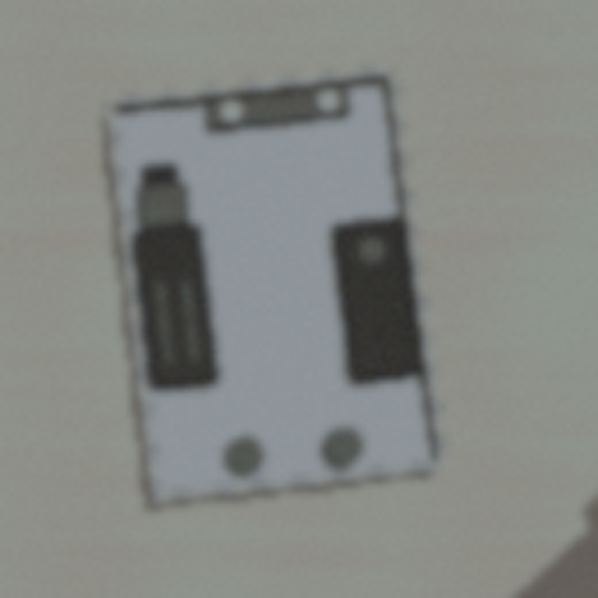

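The candidates in the pan, by crop pixel, are the machine at (175,275) and the pack at (378,300). The machine's stepped nose at (160,185) fits the description; the pack has no nose. The machine lies along the +y wall and points to +x. The cover lies flat on the mat. I'll press on the machine with spread fingertips and drag it toward −y.

```bash
python3 -c "
from h import *
go((.518,.071,.13,85),(.518,.071,.13,95.5))"
```

```text
t 10.03 tcp [ 0.4771 -0.3671  0.1125] yaw 1.1 w 0.598 F [ 0.5 -0.6 -0.3] grip 0.0 q [-0.78  0.1   1.77 -0.    1.27  0.77]
[ 0.0988 -0.8745 -0.0351] [ 1.00e-04  0.00e+00 -9.76e-01]
[ 0.0988 -0.8745 -0.0351] [ 1.0000e-04  0.0000e+00 -1.0982e+00]
```

Request:
jog_arm(motion="35 0.02 -0.1 -0.08 0 0 -0.12;35 0.099 -0.874 -0.08 0 0 -0.976;35 0.099 -0.874 -0.08 0 0 -0.976;35 0.099 -0.874 -0.08 0 0 -0.976;35 0.099 -0.874 -0.08 0 0 -0.976")

```text
time: 10.65
tool_pos: [0.5064, -0.0677, 0.1523]
tool_rot: [0.0, 0.888, 0.46, 0.0]
contact_force: [1.0, -0.0, -0.1]
gripper_width: 0.35
grasp_force: 0.0
```

```bash
python3 -c "
from h import *
go((.518,.071,.12,95.5))"
```

```text
t 10.65 tcp [ 0.5064 -0.0677  0.1523] yaw 54.7 w 0.35 F [ 1.  -0.  -0.1] grip 0.0 q [-0.28 -0.16  1.95  0.    1.35  0.34]
[ 0.2398 -0.1414  0.0645] [ 8.000e-04 -1.000e-04 -4.743e-01]
```

Request:
jog_arm(motion="35 0.24 -0.141 0.03 0 0 -0.474;35 0.24 -0.141 0.06 0 0 -0.474;35 0.24 -0.141 0.06 0 0 -0.474;35 0.24 -0.141 0.1 0 0 -0.474;35 0.24 -0.141 0.13 0 0 -0.474")

```text
time: 11.28
tool_pos: [0.5187, 0.0694, 0.0862]
tool_rot: [-0.0, 0.675, 0.738, -0.0]
contact_force: [-0.0, -0.4, -1.1]
gripper_width: 0.353
grasp_force: 0.0
```

```bash
python3 -c "
from h import *
go((.518,.071,.052,95.5),(.518,.071,.042,95.5))
S=grab_frame('side');cv2.imwrite('pics/s2.png',cv2.resize(np.ascontiguousarray(S['color'][180:280,240:390,::-1]),None,fx=5,fy=5,interpolation=2))"
```

```text
t 11.28 tcp [0.5187 0.0694 0.0862] yaw 95.1 w 0.353 F [-0.  -0.4 -1.1] grip 0.0 q [-0.01 -0.05  1.97 -0.    1.22 -0.1 ]
[ 0.0033 -0.0011  0.0683] [-0.0002  0.     -0.0048]
[ 0.0033 -0.0011  0.0883] [-0.0002  0.     -0.0048]
```

View pics/s2.png

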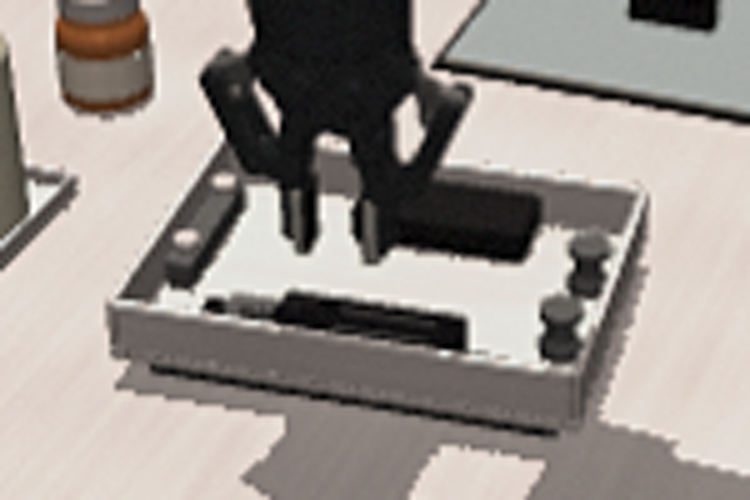

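The fingers at (300,240) and (373,255) hover in line with the machine at (370,320), clear of the walls. I'm descending to feel for contact.

Request:
jog_arm(motion="35 0 0 0.03 0 0 -0.005;35 0 0 0.06 0 0 -0.005;35 0 0 0.078 0 0 -0.005;35 0 0 0.082 0 0 -0.005;35 0 0 0.084 0 0 -0.005")

```text
time: 11.95
tool_pos: [0.5193, 0.069, 0.0451]
tool_rot: [0.0, 0.672, 0.741, 0.0]
contact_force: [-0.1, 0.1, 0.2]
gripper_width: 0.35
grasp_force: 0.0
```

Request:
jog_arm(motion="35 0 0 0.001 0 0 0;35 0 0 0.002 0 0 0;35 0 0 0.003 0 0 0;35 0 0 0.004 0 0 0;35 0 0 0.004 0 0 0")

```text
time: 12.58
tool_pos: [0.5196, 0.069, 0.0441]
tool_rot: [0.0, 0.672, 0.741, 0.0]
contact_force: [-1.5, -0.1, 5.3]
gripper_width: 0.351
grasp_force: 2.8
```

Request:
jog_arm(motion="35 -0.004 0 0.001 0 0 0;35 -0.01 0 0.001 0 0 0;35 -0.018 0 0.001 0 0 0;35 -0.026 0 0.001 0 0 0;35 -0.034 0 0.001 0 0 0")

```text
time: 13.2
tool_pos: [0.5221, 0.0524, 0.0441]
tool_rot: [0.001, 0.672, 0.741, 0.001]
contact_force: [-0.2, 2.6, 5.9]
gripper_width: 0.35
grasp_force: 3.0
```

```bash
cat > w.py <<'E'
from h import *
T=grab_frame('top')
for o in cut_out('top','machine')[:2]: print(round(o['p'],2),rect(T,o['pixels'],.043))
print([(c,n,round(o['p'],2),np.round(o['at'],3).tolist()) for c in('top','side') for n in('machine','machine_mid') for o in place_of(c,n)[:2]])
go()
E
python3 w.py
```

```text
[('top', 'machine', 0.65, [0.509, 0.051, 0.021]), ('top', 'machine_mid', 0.53, [0.533, 0.056, 0.029]), ('side', 'machine', 0.78, [0.508, 0.069, 0.02]), ('side', 'machine_mid', 0.73, [0.528, 0.068, 0.034])]
t 13.5 tcp [0.5222 0.052  0.0441] yaw 95.6 w 0.351 F [-0.  -0.1  5.6] grip 2.9 q [-0.04  0.01  1.99 -0.    1.14 -0.14]
```

```bash
cat > v.py <<'E'
from h import *
import sys
S=grab_frame('side')['color'][180:290,240:390,::-1];T=grab_frame('top')['color'][170:300,290:420,::-1]
cv2.imwrite(sys.argv[1],np.hstack([cv2.resize(S,(430,315),interpolation=2),cv2.resize(T,(315,315),interpolation=2)]))
E
python3 v.py pics/d1.png
```

```text
(no output)
```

View pics/d1.png

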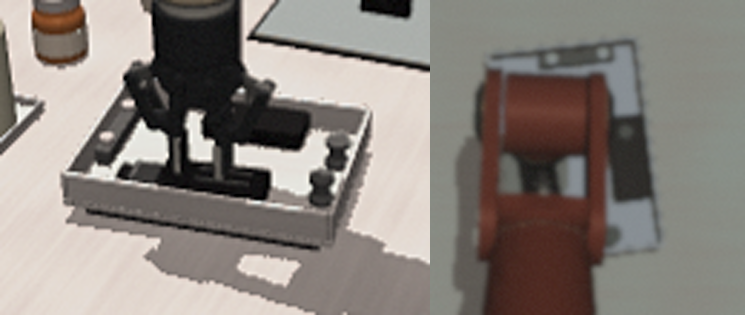

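The machine's rear corner in the side crop moved from about (267,179) to (270,170), which fits a 17 mm shift. It follows the fingers, so I'm continuing the drag.

Request:
jog_arm(motion="35 -0.006 0 0 0 0 0;35 -0.014 0 0 0 0 0;35 -0.024 0 0 0 0 0;35 -0.034 0 0 0 0 0;35 -0.042 0 0 0 0 0")

```text
time: 14.22
tool_pos: [0.5242, 0.0314, 0.0441]
tool_rot: [0.001, 0.672, 0.741, 0.001]
contact_force: [-0.2, 1.7, 6.0]
gripper_width: 0.347
grasp_force: 3.0
```

Request:
jog_arm(motion="35 -0.004 0 0 0 0 0;35 -0.004 0 0 0 0 0;35 -0.004 0 -0.06 0 0 0;35 -0.004 0 -0.16 0 0 0;35 -0.004 0 -0.25 0 0 0")

```text
time: 14.85
tool_pos: [0.5227, 0.0293, 0.1688]
tool_rot: [0.0, 0.672, 0.741, 0.0]
contact_force: [1.5, 0.6, 0.4]
gripper_width: 0.348
grasp_force: 0.0
```

```bash
python3 w.py
```

```text
0.58 (array([493.3,  40.9]), 78, 33, 37.3)
[('top', 'machine', 0.51, [0.51, 0.034, 0.02]), ('top', 'machine_mid', 0.69, [0.534, 0.035, 0.031]), ('top', 'machine_mid', 0.34, [0.511, -0.059, 0.025]), ('side', 'machine', 0.63, [0.703, 0.379, 0.003]), ('side', 'machine', 0.6, [0.511, 0.052, 0.019]), ('side', 'machine_mid', 0.76, [0.53, 0.053, 0.032]), ('side', 'machine_mid', 0.52, [0.524, 0.006, 0.022])]
t 15.15 tcp [0.5219 0.0293 0.1658] yaw 95.6 w 0.349 F [ 0.7 -0.9  0.2] grip 0.0 q [-0.09 -0.14  1.91  0.    1.37 -0.18]
```

Request:
jog_arm(motion="60 -0.36 -0.1 -0.05 0 0 1;70 -0.36 -0.1 -0.05 0 0 1;70 -0.36 -0.1 -0.05 0 0 1;70 -0.36 -0.1 -0.05 0 0 1;70 -0.36 -0.1 -0.05 0 0 1")

```text
time: 15.78
tool_pos: [0.4893, -0.1555, 0.1901]
tool_rot: [-0.001, 0.936, 0.353, -0.001]
contact_force: [0.1, 0.1, 0.5]
gripper_width: 0.699
grasp_force: 0.0
```

```bash
python3 -c "
from h import *
T=grab_frame('top');S=grab_frame('side')
for n in('machine','pack'):
    for o in cut_out('top',n)[:2]: print(n,round(o['p'],2),rect(T,o['pixels'],.043))
print([(c,n,round(o['p'],2),np.round(o['at'],3).tolist()) for c in('top','side') for n in('machine','machine_mid','pan') for o in place_of(c,n)[:2]])
go((.52,.031,.13,6))"; python3 v.py pics/d2.png
```

```text
machine 0.64 (array([532.3,  37.1]), 138, 42, 11.9)
pack 0.92 (array([512.4, -53.2]), 100, 45, 6.4)
[('top', 'machine', 0.68, [0.513, 0.035, 0.018]), ('top', 'machine', 0.4, [0.793, -0.002, 0.0]), ('top', 'machine_mid', 0.65, [0.535, 0.035, 0.03]), ('top', 'pan', 0.74, [0.522, 0.009, 0.017]), ('side', 'machine', 0.74, [0.702, 0.38, 0.005]), ('side', 'machine', 0.63, [0.512, 0.029, 0.018]), ('side', 'machine_mid', 0.58, [0.531, 0.031, 0.033]), ('side', 'machine_mid', 0.3, [0.526, 0.007, 0.02]), ('side', 'pan', 0.61, [0.702, 0.381, 0.004]), ('side', 'pan', 0.56, [0.52, 0.008, 0.018])]
t 16.27 tcp [ 0.4906 -0.1546  0.1923] yaw 41.9 w 0.7 F [0.3 0.2 0. ] grip 0.0 q [-0.45 -0.19  1.91 -0.    1.42  0.39]
[ 0.2917 -0.2369  0.1247] [-1.00e-04  0.00e+00  4.18e-01]
```

View pics/d2.png

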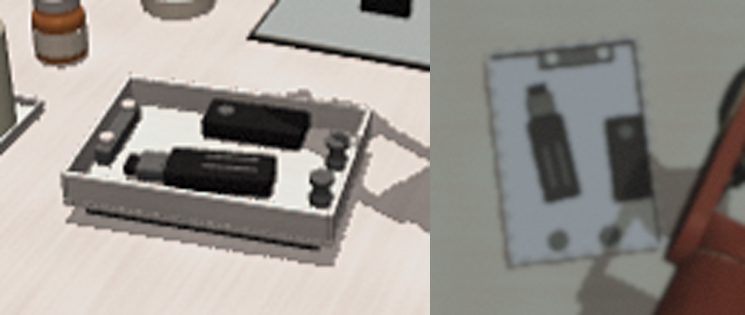

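The machine, with its nose at top crop (538,90) and body at (553,160), is now clear of both the wall and the pack, with about 12° yaw. The pack, bar and spools haven't moved.

```bash
python3 -c "
from h import *
go((.523,.033,.1,11.9))"
```

```text
t 16.38 tcp [ 0.4906 -0.1546  0.1924] yaw 41.9 w 0.697 F [ 0.9  0.1 -0.2] grip 0.0 q [-0.45 -0.19  1.91  0.    1.42  0.39]
[ 0.2988 -0.2361  0.1849] [ 1.000e-04 -1.000e-04  3.491e-01]
```

Request:
jog_arm(motion="75 0.299 -0.236 0.05 0 0 0.349;75 0.299 -0.236 0.08 0 0 0.349;75 0.299 -0.236 0.1 0 0 0.349;75 0.299 -0.236 0.14 0 0 0.349;75 0.299 -0.236 0.18 0 0 0.349")

```text
time: 17.0
tool_pos: [0.5227, 0.035, 0.1011]
tool_rot: [-0.0, 0.994, 0.105, -0.001]
contact_force: [0.2, -0.2, 0.1]
gripper_width: 0.751
grasp_force: 0.0
```

```bash
python3 -c "
from h import *
go((.523,.033,.03,11.9),(.523,.033,.02,11.9))"
```

```text
t 17.0 tcp [0.5227 0.035  0.1011] yaw 12.1 w 0.751 F [ 0.2 -0.2  0.1] grip 0.0 q [-0.08 -0.07  1.96  0.    1.25  1.28]
[-1.000e-04  4.100e-03  1.422e-01] [-0.0004  0.0007  0.002 ]
[-1.000e-04  4.100e-03  1.622e-01] [-0.0004  0.0007  0.002 ]
```

Request:
jog_arm(motion="75 0 0.004 0.05 0 0 0;75 0 0.004 0.1 0 0 0;75 0 0.004 0.13 0 0 0;75 0 0.004 0.15 0 0 0;75 0 0.004 0.155 0 0 0")

```text
time: 17.62
tool_pos: [0.5236, 0.0309, 0.0247]
tool_rot: [-0.0, 0.995, 0.103, -0.0]
contact_force: [-0.2, 0.4, 0.6]
gripper_width: 0.748
grasp_force: 0.0
```

Request:
jog_arm(motion="65 0 0 0.001 0 0 0;60 0 0 0.003 0 0 0;60 0 0 0.005 0 0 0;60 0 0 0.005 0 0 0;60 0 0 0.005 0 0 0")

```text
time: 18.25
tool_pos: [0.5236, 0.0309, 0.0225]
tool_rot: [0.0, 0.995, 0.103, 0.0]
contact_force: [-0.3, -0.3, -0.3]
gripper_width: 0.601
grasp_force: 0.0
```

Request:
jog_arm(motion="60 0 0 0.003 0 0 0;60 0 0 0.003 0 0 0;20 0 0 0.003 0 0 0;20 0 0 0.003 0 0 0;20 0 0 0.003 0 0 0")

```text
time: 18.88
tool_pos: [0.5238, 0.0309, 0.021]
tool_rot: [0.0, 0.995, 0.103, 0.0]
contact_force: [-0.4, 0.1, 0.9]
gripper_width: 0.502
grasp_force: 62.4
```

```bash
python3 w.py
```

```text
[('top', 'machine', 0.68, [0.511, 0.031, 0.022]), ('top', 'machine_mid', 0.65, [0.537, 0.036, 0.031]), ('side', 'machine', 0.96, [0.512, 0.03, 0.02]), ('side', 'machine_mid', 0.73, [0.529, 0.033, 0.034])]
t 19.18 tcp [0.5237 0.0309 0.021 ] yaw 11.9 w 0.5 F [ 0.4 -0.1 -0.3] grip 62.4 q [-0.08  0.05  2.    0.    1.1   1.28]
```

Gripped. Lifting.

Request:
jog_arm(motion="20 0 0 -0.02 0 0 0;20 0 0 -0.06 0 0 0;20 0 0 -0.12 0 0 0;20 0 0 -0.18 0 0 0;20 0 0 -0.22 0 0 0")

```text
time: 19.8
tool_pos: [0.5237, 0.0309, 0.1324]
tool_rot: [0.0, 0.995, 0.103, 0.001]
contact_force: [0.5, -0.5, -2.9]
gripper_width: 0.504
grasp_force: 62.0
```

```bash
python3 -c "
from h import *
go((.455,.343,.12,17.6))"
```

```text
t 19.8 tcp [0.5237 0.0309 0.1324] yaw 11.9 w 0.504 F [ 0.5 -0.5 -2.9] grip 62.0 q [-0.08 -0.11  1.94 -0.    1.31  1.28]
[-0.0062 -0.6391  0.0247] [ 0.0003 -0.0006 -0.0667]
```

```bash
python3 -c "
from h import *
go((.446,.341,.13,17.6))"
```

```text
t 19.8 tcp [0.5237 0.0309 0.1324] yaw 11.9 w 0.504 F [ 0.5 -0.5 -2.9] grip 62.0 q [-0.08 -0.11  1.94 -0.    1.31  1.28]
[-0.0246 -0.6389  0.0046] [ 0.0003 -0.0006 -0.0667]
```

Request:
jog_arm(motion="20 0 -0.05 0 0 0 -0.01;20 -0.005 -0.12 0 0 0 -0.02;20 -0.01 -0.21 0 0 0 -0.03;20 -0.015 -0.3 0 0 0 -0.04;20 -0.02 -0.38 0 0 0 -0.05")

```text
time: 20.42
tool_pos: [0.4736, 0.216, 0.1305]
tool_rot: [0.0, 0.99, 0.141, -0.001]
contact_force: [-0.2, 0.6, -1.8]
gripper_width: 0.504
grasp_force: 62.0
```

```bash
python3 -c "
from h import *
go((.446,.341,.12,17.6))"
```

```text
t 20.43 tcp [0.4736 0.216  0.1305] yaw 16.2 w 0.504 F [-0.2  0.6 -1.8] grip 62.0 q [ 0.28 -0.11  1.95  0.    1.31  1.57]
[ 0.0168 -0.2554  0.021 ] [-0.0001  0.0008 -0.0162]
```

Request:
jog_arm(motion="20 0.005 -0.1 0 0 0 -0.01;20 0.01 -0.18 0 0 0 -0.016;20 0.017 -0.235 0.01 0 0 -0.016;20 0.017 -0.255 0.04 0 0 -0.016;20 0.017 -0.255 0.08 0 0 -0.016")

```text
time: 21.05
tool_pos: [0.4471, 0.3394, 0.0896]
tool_rot: [0.0, 0.988, 0.153, -0.0]
contact_force: [0.5, -1.0, -1.8]
gripper_width: 0.505
grasp_force: 62.0
```

```bash
python3 -c "
from h import *
T=grab_frame('top');S=grab_frame('side')
for n,z in(('machine',.1),('tray',.016)):
    for o in cut_out('top',n)[:3]: print(n,round(o['p'],2),rect(T,o['pixels'],z))
print([(c,n,round(o['p'],2),np.round(o['at'],3).tolist()) for c in('top','side') for n in('machine','machine_mid') for o in place_of(c,n)[:2]])
cv2.imwrite('pics/p1.png',cv2.resize(np.ascontiguousarray(S['color'][200:400,160:400,::-1]),None,fx=3,fy=3,interpolation=2))
go((.446,.341,.008,17.6))"
```

```text
machine 0.48 (array([409.9, 335.4]), 33, 30, -62.6)
machine 0.44 (array([504.9, -47.8]), 98, 45, 8.7)
machine 0.17 (array([ 770. , -153.6]), 72, 55, -44.7)
tray 0.74 (array([378.1, 592.5]), 215, 125, 26.1)
tray 0.59 (array([473. , 295.9]), 212, 49, 27.3)
tray 0.57 (array([101.1, 327.5]), 66, 13, 20.0)
[('top', 'machine', 0.43, [0.436, 0.338, 0.087]), ('top', 'machine', 0.2, [0.506, -0.06, 0.022]), ('top', 'machine_mid', 0.62, [0.456, 0.341, 0.1]), ('side', 'machine', 0.73, [0.435, 0.336, 0.086]), ('side', 'machine_mid', 0.62, [0.455, 0.336, 0.1]), ('side', 'machine_mid', 0.46, [0.416, 0.026, 0.025])]
t 21.45 tcp [0.4482 0.3394 0.0918] yaw 17.5 w 0.501 F [-0.5 -0.8 -2.6] grip 61.9 q [ 0.52  0.03  1.88 -0.    1.23  1.78]
[-0.0036 -0.0043  0.1676] [-0.0002 -0.001  -0.0013]
```

View pics/p1.png

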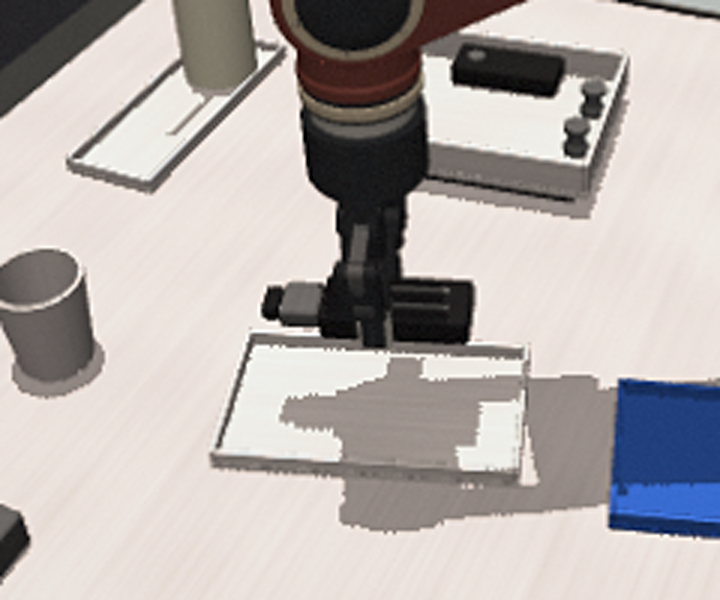

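The machine is level in the grip at (370,310), with its nose toward (270,300), above the tray at (370,405). I'm lowering it.

Request:
jog_arm(motion="20 -0.003 -0.005 0.04 0 0 0;20 -0.003 -0.005 0.09 0 0 0;20 -0.003 -0.005 0.13 0 0 0;20 -0.003 -0.005 0.153 0 0 0;20 -0.003 -0.005 0.16 0 0 0")

```text
time: 22.08
tool_pos: [0.4448, 0.3413, 0.0098]
tool_rot: [0.0, 0.988, 0.152, -0.001]
contact_force: [0.3, 0.1, -2.4]
gripper_width: 0.5
grasp_force: 62.0
```

Request:
jog_arm(motion="20 0 0 0.002 0 0 0;20 0 0 0.004 0 0 0;20 0 0 0.006 0 0 0;20 0 0 0.007 0 0 0;20 0 0 0.007 0 0 0")

```text
time: 22.7
tool_pos: [0.4453, 0.3416, 0.0075]
tool_rot: [-0.0, 0.988, 0.152, 0.0]
contact_force: [0.0, -0.0, -1.9]
gripper_width: 0.501
grasp_force: 62.0
```

Request:
jog_arm(motion="20 0 0 0.002 0 0 0;20 0 0 0.003 0 0 0;20 0 0 0.004 0 0 0;20 0 0 0.005 0 0 0;20 0 0 0.005 0 0 0")

```text
time: 23.32
tool_pos: [0.4452, 0.3415, 0.0048]
tool_rot: [0.0, 0.988, 0.152, -0.0]
contact_force: [-0.3, 1.3, -2.3]
gripper_width: 0.503
grasp_force: 62.0
```

Request:
jog_arm(motion="20 0 0 0.001 0 0 0;20 0 0 0.002 0 0 0;20 0 0 0.003 0 0 0;20 0 0 0.003 0 0 0;20 0 0 0.003 0 0 0")

```text
time: 23.95
tool_pos: [0.4452, 0.3416, 0.0034]
tool_rot: [-0.0, 0.988, 0.152, 0.0]
contact_force: [0.8, 0.3, -2.6]
gripper_width: 0.5
grasp_force: 62.0
```

Request:
jog_arm(motion="20 0 0 0.001 0 0 0;20 0 0 0.002 0 0 0;20 0 0 0.002 0 0 0;20 0 0 0.002 0 0 0;20 0 0 0.002 0 0 0")

```text
time: 24.58
tool_pos: [0.4453, 0.3416, 0.0025]
tool_rot: [-0.0, 0.988, 0.152, 0.0]
contact_force: [0.2, -0.7, -0.6]
gripper_width: 0.499
grasp_force: 62.2
```

Unloading has begun, so I'm going a hair lower.

Request:
jog_arm(motion="20 0 0 0.001 0 0 0;20 0 0 0.001 0 0 0;20 0 0 0.001 0 0 0;20 0 0 0.001 0 0 0;20 0 0 0.001 0 0 0")

```text
time: 25.2
tool_pos: [0.4456, 0.3418, 0.0025]
tool_rot: [-0.0, 0.988, 0.152, 0.0]
contact_force: [-2.0, -2.1, 4.7]
gripper_width: 0.499
grasp_force: 62.8
```

In contact. Opening to 62% and rising.

Request:
jog_arm(motion="62 0 0 0 0 0 0;62 0 0 0 0 0 0;62 0 0 0 0 0 0;62 0 0 -0.04 0 0 0;62 0 0 -0.12 0 0 0")

```text
time: 25.82
tool_pos: [0.444, 0.3408, 0.0617]
tool_rot: [0.001, 0.988, 0.152, -0.002]
contact_force: [-0.3, -0.2, 0.2]
gripper_width: 0.617
grasp_force: 0.0
```

Request:
jog_arm(motion="62 0 0 -0.1 0 0 0;62 0 0 -0.2 0 0 0;62 0 0.1 -0.3 0 0 0;62 0 0.2 -0.3 0 0 0;62 0 0.3 -0.3 0 0 0")

```text
time: 26.45
tool_pos: [0.4917, 0.1973, 0.2155]
tool_rot: [-0.0, 0.988, 0.153, 0.003]
contact_force: [-0.3, 0.4, 0.8]
gripper_width: 0.622
grasp_force: 0.0
```

Request:
jog_arm(motion="62 0 0.12 0 0 0 0;62 0 0.24 0 0 0 0;62 0 0.3 0 0 0 0;62 0 0.3 0 0 0 0;62 0 0.3 0 0 0 0")

```text
time: 27.08
tool_pos: [0.5356, 0.0561, 0.2128]
tool_rot: [-0.0, 0.988, 0.153, 0.001]
contact_force: [0.1, 0.5, -0.5]
gripper_width: 0.618
grasp_force: 0.0
```

```bash
python3 -c "
from h import *
T=grab_frame('top');S=grab_frame('side')
for n,z in(('machine',.026),('tray',.016),('cover',.008),('mat',.003)):
    for o in cut_out('top',n)[:3]: print(n,round(o['p'],2),rect(T,o['pixels'],z),np.percentile(surf(T,o['pixels'])[:,2],[10,50,90]).round(3))
go()
t=T['color'][100:400,200:540,::-1];s=S['color'][150:380,150:430,::-1]
cv2.imwrite('pics/f.png',np.hstack([cv2.resize(t,(430,379)),cv2.resize(s,(370,379))]))"
```

```text
machine 0.9 (array([454.6, 344.6]), 140, 45, 17.6) [0.019 0.024 0.029]
tray 0.71 (array([185.2, 292.9]), 211, 121, 15.9) [-0.001  0.004  0.011]
tray 0.69 (array([453.9, 343.3]), 210, 120, 17.2) [-0.001  0.004  0.012]
cover 0.96 (array([ 473.2, -366. ]), 259, 186, 1.1) [0.002 0.007 0.011]
cover 0.43 (array([ 720.1, -321.6]), 93, 84, -45.1) [0.009 0.022 0.027]
mat 0.77 (array([ 344.1, -400.9]), 133, 11, -87.2) [-0.003  0.002  0.007]
t 27.38 tcp [0.5354 0.0563 0.212 ] yaw 17.6 w 0.616 F [-0.3  0.6  0.7] grip 0.0 q [-0.03 -0.14  1.83  0.    1.45  1.23]
```

View pics/f.png

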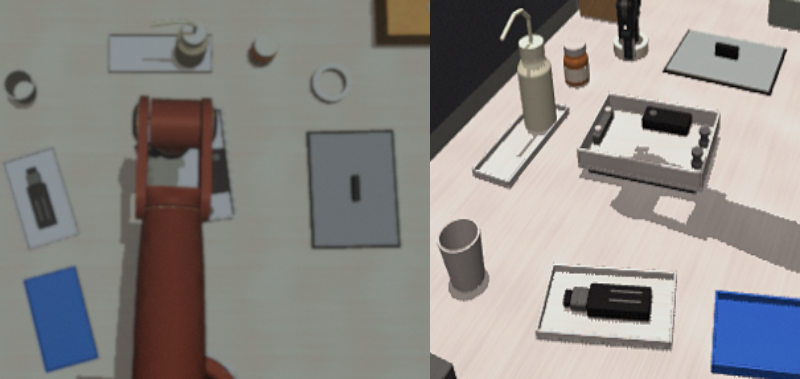

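The machine lies flat and lengthwise in the metal tray at (610,300). The cover is flat on the mat at (353,188), the other parts are still in the pan, and the arm is clear.

```bash
python3 -c "
from plant import *
print(job_done())"
```

```text
the job is handed in; nothing more can be done
None
```

The job is handed in: the cover lies flat on the mat, the machine sits flat and lengthwise in the metal work tray, and everything else is where it was, at about 27 s on the clock.

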